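Put the dried lid back on the pickle pot

ROBOT

A 7-joint arm with a two-finger parallel gripper is mounted at the origin on a cart in front of the work surface, level with it; the furniture and walls round the work are solid. World frame = base frame: x ahead of the robot, y to its left, z up, the work surface at z = 0. Lengths are in m, angles in rad, forces in N, time in s.
With the tool pointing down it reaches from about 0.4 to 0.85 m from the base axis. Payload 10.4 kg.
Tool frame: the origin (TCP) lies at the very end of the fingers, on their centre line; the grasp point (between the pads) lies 19 mm behind it; z points along the fingers, y is the line along which they close (so a half turn about z gives the same grasp; the last joint's range is limited). The gripper opens to 87 mm and grips with 3 to 60 N. Pads are 19 mm wide; open, the fingers measure 117 mm over their backs; the gripper's body (75 mm by 190 mm) begins 51 mm behind the grasp point.
Start: joints at [-1.141, 0.332, -0.065, 1.46, 0.022, 1.35, -0.088], TCP at [0.273, 0.562, 0.223] pointing down, gripper open.
Joint ranges: [-2.6, 2.6], [-0.5, 2.12], [-1.47, 1.34], [0.16, 2.42], [-1.27, 4.41], [0.06, 2.06], [-2.6, 2.6]. Speed limits (rad/s): [2.22, 2.22, 2.79, 2.79, 3.14, 3.14, 3.14].

INTERFACE

Orientations are given as a unit quaternion [x, y, z, w].
In Python, from bench import * gives the robot as it stands.
- The arm moves only by the tool carry_out, never from a script. Its argument "deltas" is a list of rows, each an object with "hand": the finger opening in mm, from 0 to 87; "dp": the shift along the tool's x, y, z each as a share of 250 mm, from -1 to 1, a list of three; "spin": the turn about the tool's z as a share of pi rad, from -1 to 1. In form: [{"hand": hand, "dp": [dx, dy, dz], "spin": spin}, ...]. A call has 1 to 20 rows; each row is the pose to reach, as a shift and turn from the pose commanded when the call began, along the tool's axes at that moment, turning the shorter way round; what a row does not reach only later rows make up. A row lasts 1/10 s, in which the tool goes at most 50 mm and 8.59 degrees, less where a joint would pass 70% of its speed; a pose out of reach is approached as far as the arm can. A call with a number of a shift or a turn outside -1 to 1 is refused whole. A call with a gripper value outside its range is refused whole. The fingers move at their own pace and stop on an object; "force" is the grip in N (left out, the last holds). Time passes only in rows, so rows that repeat a pose let the fingers close. It gives the time, the measured TCP pose, the force, the opening and the grip force at its end, in the units of the state.
- read_state(): the state, without advancing time (a new reading comes with each control period).
- camera(name): name is "side" or "top" or "wrist"; returns the picture (480x640x3 uint8, red, green, blue); there is no depth.
- get_calibration(name): a dict with "fx", "fy", "cx", "cy" (pixels), "k1" (the pictures are not rectified: a ray, as slopes to the right and down, at radius r is drawn at 1 + k1 r^2 times it, then the intrinsics apply), "R" (3x3) and "t" (3): a world point X has camera coordinates R X + t; the wrist camera has in their place "mount" (4x4, takes a point from camera to tool coordinates, whose origin is the TCP and whose axes are the flange's). Camera axes: x right, y down, z forward; pixel columns grow to the right and rows downward; lengths in m; the calibration is good to about 2 mm. A picture is of the moment at which its call begins: read the wrist's pose just before it. get_calibration takes no time and is no camera call.
- close_job(): hands the job in; it is judged then, once.
The state is a dict: "time": time; "joint_positions": joint angles; "joint_vel": joint speeds; "joint_torque": joint torques, N m; "ee_pos": TCP position; "eef_rot": TCP orientation; "ft_force": force on the tool from outside, world axes, zero at the start; "torque": the same for the moment, N m; "width": finger opening in m; "grip_force": force on a finger pad.
Only numpy, scipy, OpenCV 4.12 (cv2) and the standard library are available. Lean on these libraries where they do the work, as an engineer would, in place of code of your own. Each camera call takes 0.05 s, during which the arm holds its last target. There are 200 camera calls.

TASK

The lid of the stoneware pickle pot stands on edge in its drying rack. Take it out and lay it flat on the table top with its knob up, and let go; then pick it up again and set it gently on the pot so that it sits fully home and level in the mouth. Leave the pot standing where it is and do not disturb the dish, the mug or the white stone.

Things in the scene. Friction and masses are not known exactly. Their poses are not given: they have to be found in the camera images.
- lid: white stoneware lid, 180 g: flange 100 mm across, 7 mm thick; below it a boss 76 mm across, 7 mm deep, that enters the pot's mouth; central knob, head 26 mm across, 16 to 26 mm above the flange's underside (top at 29 mm). Origin: centre of the flange's underside, which sits on the rim. +z out through the knob: level at the start, up when seated. Lying on its boss, origin 7 mm above the table
- pot: open round white stoneware pot, 94 mm across and 62 mm tall, wall 6 to 7 mm, mouth 80 mm across inside, empty, loose, about 0.9 kg; origin at the centre of its underside, z up
- pot_rim (a point): centre of the pot's mouth, level with the top of the rim (62 mm above the pot's origin)
- rack: fixed drying rack: wooden board 76 x 124 x 10 mm, two cross pins that carry the lid's edge, two pairs of steel posts (83 mm tall, 88 mm apart along y, 10 mm gap along x) that hold it upright. Origin: centre of the board's underside; y along the standing lid's plane, x the way the knob points. Lid centre 61 mm, top edge 111 mm above the table; it comes out upward
- dish: shallow glazed dish with ring blanks, 61 mm across, 14 mm tall, bystander; origin at the centre of its underside
- mug: striped mug with handle, 84 x 118 x 101 mm, bystander; origin at the centre of its underside
- stone: white mineral specimen, 63 x 76 x 60 mm, bystander; origin at the centre of its underside
Mind the look-alikes: they are no part of the job. Leave any turquoise look-alike of the lid alone.

How it is judged:
By the outcome, as a careful person would: the job done as asked, in the order asked, and still so for the second after the job is handed in, with the robot touching nothing.
It also fails if it takes over 54 s, if anything falls off the work surface, if the arm or the gripper's body presses on something with over 40 N, if the wrist force passes 120 N, or if a joint passes its speed limit or range.

## Working session

There is one attempt and no reset: what is moved stays moved. The work goes in short steps, Python scripts to look and compute and a tool call to move; the robot and the scene stay as the last step left them, time stands still between calls to the robot, and variables do not carry over. Pictures are saved under pics/ and viewed, at most 10 in all, crops included, and the job is handed in when it is done.

Besides the shell and the picture viewer there is one more tool, called after "Emit:" as name(argument=value, ...), one argument or row to a line, values as JSON. carry_out: Moves the arm, as the interface text tells. Its arguments: {"type":"object","properties":{"deltas":{"type":"array","items":{"type":"object","properties":{"hand":{"type":"number"},"dp":{"type":"array","items":{"type":"number","minimum":-1,"maximum":1}},"spin":{"type":"number","minimum":-1,"maximum":1}}}},"force":{"type":"number"}},"required":["deltas"]}

```bash
mkdir -p pics && ls && python3 - <<'E'
from bench import *
import cv2,numpy as np
s=read_state();print({k:np.round(v,3).tolist() for k,v in s.items()})
for n in ("side","top"):
    im=camera(n);cv2.imwrite(f"pics/{n}0.png",im[:,:,::-1]);c=get_calibration(n);print(n,{k:np.round(v,4).tolist() for k,v in c.items()})
print(get_calibration("wrist"))
E
```

```text
pics
{'time': 0.0, 'joint_positions': [-1.141, 0.333, -0.065, 1.461, 0.022, 1.35, -0.089], 'joint_vel': [0.001, -0.0, -0.001, 0.001, 0.0, 0.001, 0.001], 'joint_torque': [0.001, -62.325, 0.025, -38.99, -0.061, 0.04, 0.0], 'ee_pos': [0.273, 0.562, 0.222], 'eef_rot': [0.224, 0.974, -0.001, -0.0], 'ft_force': [0.492, 0.021, -0.207], 'torque': [0.005, 0.009, -0.013], 'grip_force': 0.0, 'width': 0.087}
side {'fx': 499.5404, 'fy': 499.5404, 'cx': 319.5779, 'cy': 241.3839, 'k1': 0.0307, 'R': [[0.8307, -0.5565, -0.0129], [-0.2165, -0.3016, -0.9285], [0.5129, 0.7742, -0.371]], 't': [-0.4627, 0.1895, 0.9953]}
top {'fx': 440.1124, 'fy': 440.1124, 'cx': 319.6697, 'cy': 239.2113, 'k1': -0.1066, 'R': [[0.0114, -0.9998, -0.0185], [-0.9961, -0.0097, -0.0872], [0.087, 0.0194, -0.996]], 't': [-0.0147, 0.5348, 0.8619]}
{'fx': 336.45949190931793, 'fy': 336.45949190931793, 'cx': 317.1320335441337, 'cy': 237.7357219602177, 'k1': -0.018252010985544603, 'mount': array([[ 7.14423667e-04, -9.57662678e-01, -2.87891793e-01,
         7.86703829e-02],
       [ 9.99999329e-01,  4.21596623e-04,  1.07914100e-03,
        -5.43162211e-04],
       [-9.12078849e-04, -2.87892371e-01,  9.57662337e-01,
        -1.61819505e-01],
       [ 0.00000000e+00,  0.00000000e+00,  0.00000000e+00,
         1.00000000e+00]])}
```

View pics/side0.png

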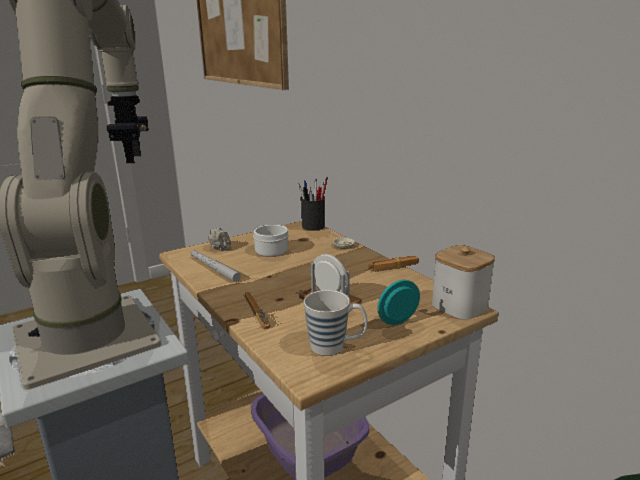

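View pics/top0.png

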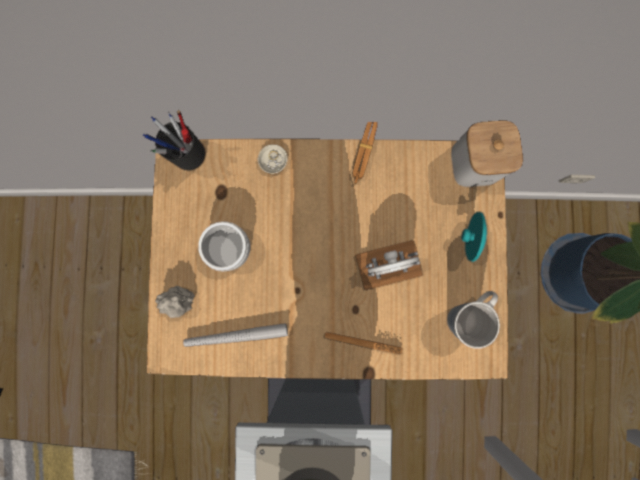

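The side view shows the rack and lid around (330,275), the pot at (271,240), the mug at (327,322) and the turquoise look-alike at (399,303). In the top view the rack board is at (391,265) with the white knob pointing up (+x) at (391,256). The pot is at (224,247), the stone at (174,303) and the dish at (272,158).

```bash
cat > h.py <<'E'
from bench import *
import cv2,numpy as np
from scipy.spatial.transform import Rotation as Ro
def cam(n,name):
    s=read_state();im=camera(n);cv2.imwrite(f"pics/{name}.png",im[:,:,::-1]);return im,pose(n,s)
def pose(n,s=None):
    c=get_calibration(n)
    if n=="wrist":
        s=s or read_state();Rt=Ro.from_quat(s["eef_rot"]).as_matrix();M=np.array(c["mount"])
        R=Rt@M[:3,:3];o=Rt@M[:3,3]+np.array(s["ee_pos"])
    else:
        R=np.array(c["R"]).T;o=-R@np.array(c["t"])
    return c,R,o
def ray(P,uv):
    c,R,o=P;K=np.array([[c["fx"],0,c["cx"]],[0,c["fy"],c["cy"]],[0,0,1.]])
    p=cv2.undistortPoints(np.array(uv,float).reshape(-1,1,2),K,np.array([c["k1"],0,0,0.]))[:,0]
    d=np.c_[p,np.ones(len(p))]@R.T
    return o,d
def onz(P,uv,z):
    o,d=ray(P,uv);return o+d*((z-o[2])/d[:,2])[:,None]
def proj(P,X):
    c,R,o=P;q=(np.atleast_2d(X)-o)@R;q=q[:,:2]/q[:,2:];r=(q**2).sum(1,keepdims=True)
    return q*(1+c["k1"]*r)*[c["fx"],c["fy"]]+[c["cx"],c["cy"]]
E
python3 - <<'E'
from h import *
P=pose("top");np.set_printoptions(precision=4,suppress=True)
print("board corners",onz(P,[(359,258),(415,241),(422,277),(367,289)],.01))
print("knob",onz(P,[(391,256)],.061),"pot",onz(P,[(222,246)],.062),"stone",onz(P,[(174,303)],.03),"dish",onz(P,[(272,158)],.0),"edge",onz(P,[(152,140),(507,378)],0))
E
```

```text
board corners [[ 0.4985 -0.0892  0.01  ]
 [ 0.5343 -0.2036  0.01  ]
 [ 0.4611 -0.2175  0.01  ]
 [ 0.4359 -0.1057  0.01  ]]
knob [[ 0.5006 -0.1471  0.061 ]] pot [[0.5165 0.1793 0.062 ]] stone [[0.4027 0.2823 0.03  ]] dish [[0.7082 0.094  0.    ]] edge [[ 0.7495  0.3577  0.    ]
 [ 0.2542 -0.3972  0.    ]]
```

```bash
python3 - <<'E'
import cv2
a=cv2.imread("pics/top0.png")[225:305,340:440];cv2.imwrite("pics/c1.png",cv2.resize(a,(700,560),interpolation=2))
E
```

```text
(no output)
```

View pics/c1.png

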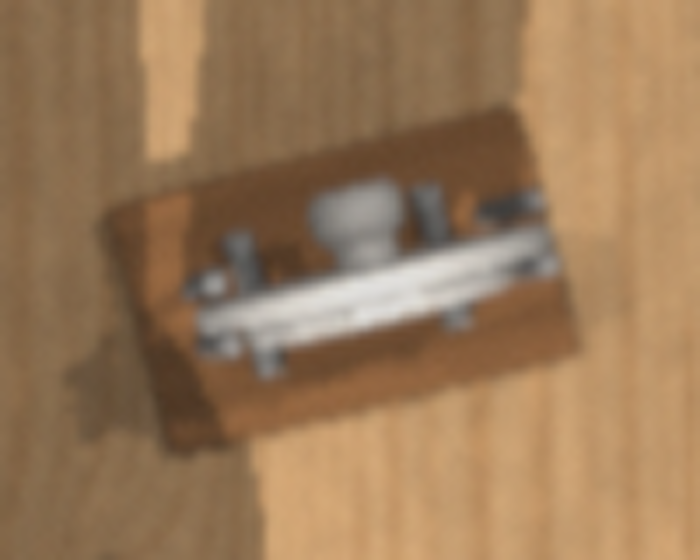

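The crop shows the rack rotated about 15°, with the knob head around (391,254) in full-image pixels, pointing +x. I'll go above it and look with the wrist camera.

Emit:
carry_out(
  deltas=[
    {"hand": 44, "dp": [-1, -1, 0], "spin": 0},
    {"hand": 44, "dp": [-1, -1, 0], "spin": 0},
    {"hand": 44, "dp": [-1, -1, 0], "spin": 0},
    {"hand": 44, "dp": [-1, -1, 0], "spin": 0},
    {"hand": 44, "dp": [-1, -1, 0], "spin": 0},
    {"hand": 44, "dp": [-1, -1, 0], "spin": 0},
    {"hand": 44, "dp": [-1, -1, 0], "spin": 0},
    {"hand": 44, "dp": [-1, -1, 0], "spin": 0},
  ],
)

```text
time: 0.9
ee_pos: [0.391, 0.2218, 0.2226]
eef_rot: [0.229, 0.974, -0.0, 0.0]
ft_force: [-0.6, 0.7, 0.8]
width: 0.0447
grip_force: 0.0
```

Emit:
carry_out(
  deltas=[
    {"hand": 44, "dp": [-1, -1, 0], "spin": 0.776},
    {"hand": 44, "dp": [-1, -1, 0], "spin": 0.776},
    {"hand": 44, "dp": [-1, -1, 0], "spin": 0.776},
    {"hand": 44, "dp": [-1, -1, 0], "spin": 0.776},
    {"hand": 44, "dp": [-1, -1, 0], "spin": 0.776},
    {"hand": 44, "dp": [-1, -1, 0], "spin": 0.776},
    {"hand": 44, "dp": [-1, -1, 0], "spin": 0.776},
    {"hand": 44, "dp": [-1, -1, 0], "spin": 0.776},
    {"hand": 44, "dp": [-1, -1, 0], "spin": 0.776},
    {"hand": 44, "dp": [-1, -1, 0], "spin": 0.776},
    {"hand": 44, "dp": [-1, -1, 0], "spin": 0.776},
    {"hand": 44, "dp": [-1, -1, 0], "spin": 0.776},
    {"hand": 44, "dp": [-1, -1, 0], "spin": 0.776},
    {"hand": 44, "dp": [-1, -1, 0], "spin": 0.776},
    {"hand": 44, "dp": [-1, -1, 0], "spin": 0.776},
    {"hand": 44, "dp": [-1, -1, 0], "spin": 0.776},
    {"hand": 44, "dp": [-1, -1, 0], "spin": 0.776},
    {"hand": 44, "dp": [-1, -1, 0], "spin": 0.776},
    {"hand": 44, "dp": [-1, -1, 0], "spin": 0.776},
  ],
)

```text
time: 2.8
ee_pos: [0.5042, -0.1061, 0.2223]
eef_rot: [0.992, 0.126, -0.0, -0.0]
ft_force: [-0.1, -1.1, -0.1]
width: 0.0438
grip_force: 0.0
```

```bash
python3 - <<'E'
from h import *
np.set_printoptions(precision=4,suppress=True)
s=read_state();print(s["time"],s["ee_pos"],s["eef_rot"],np.array(s["joint_positions"]))
cam("wrist","w1")
P=pose("top");b=onz(P,[(355.7,255.3),(413.6,240),(422.6,275),(364.3,289.6)],.01);print(b,b.mean(0))
d=(b[0]+b[3]-b[1]-b[2])[:2];print("rack y yaw-90",np.degrees(np.arctan2(d[1],d[0]))-90)
E
```

```text
2.8 [ 0.5042 -0.1061  0.2223] [ 0.992   0.126  -0.0002 -0.0001] [-0.465   0.083   0.623   1.7768 -0.0503  1.298  -1.1481]
[[ 0.504  -0.0825  0.01  ]
 [ 0.5363 -0.2008  0.01  ]
 [ 0.4651 -0.2188  0.01  ]
 [ 0.4347 -0.1003  0.01  ]] [ 0.485  -0.1506  0.01  ]
rack y yaw-90 14.861757613421176
```

View pics/w1.png

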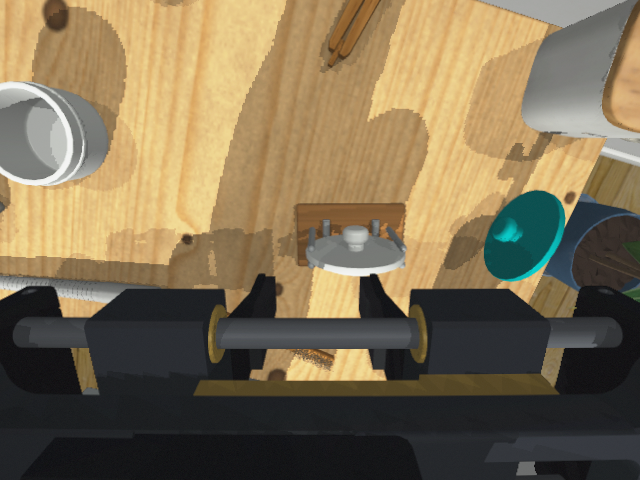

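The wrist view shows the knob head at (355,237), with the lid standing below it and the board's far edge from (297,204) to (405,204), parallel to the image rows, so the yaw is right. I'll zoom in for the exact centre.

```bash
python3 - <<'E'
from h import *
np.set_printoptions(precision=4,suppress=True)
a=cv2.imread("pics/w1.png")[195:285,285:415];cv2.imwrite("pics/c2.png",cv2.resize(a,(780,540),interpolation=2))
P=pose("wrist");b=onz(P,[(297,204),(405,204)],.01);d=(b[0]-b[1])[:2];print(b,np.degrees(np.arctan2(d[1],d[0]))-90,np.linalg.norm(d))
print(onz(P,[(355,237)],.061))
E
```

```text
[[ 0.5053 -0.083   0.01  ]
 [ 0.5359 -0.201   0.01  ]] 14.538199443657803 0.12184964318804112
[[ 0.4976 -0.1477  0.061 ]]
```

View pics/c2.png

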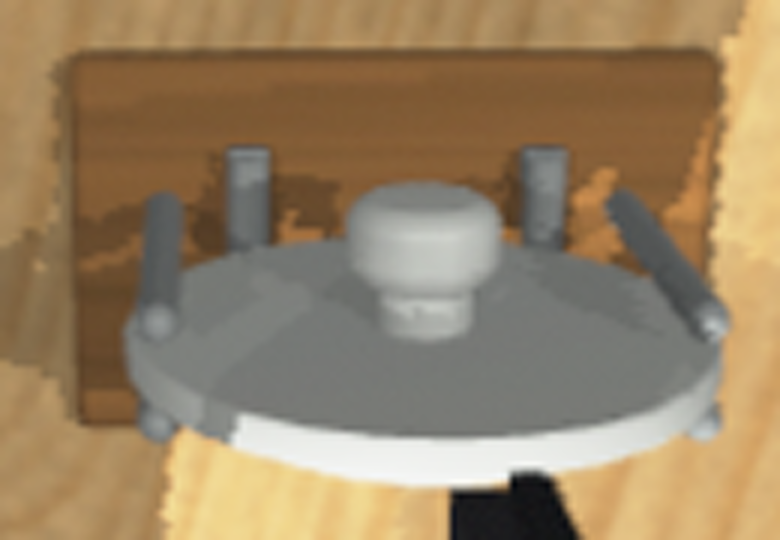

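Emit:
carry_out(
  deltas=[
    {"hand": 44, "dp": [-0.05, 0.155, 0], "spin": 0},
    {"hand": 44, "dp": [-0.05, 0.155, 0.1], "spin": 0},
    {"hand": 44, "dp": [-0.05, 0.155, 0.3], "spin": 0},
    {"hand": 44, "dp": [-0.05, 0.155, 0.45], "spin": 0},
    {"hand": 44, "dp": [-0.05, 0.155, 0.56], "spin": 0},
    {"hand": 44, "dp": [-0.05, 0.155, 0.64], "spin": 0},
    {"hand": 44, "dp": [-0.05, 0.155, 0.68], "spin": 0},
    {"hand": 44, "dp": [-0.05, 0.155, 0.68], "spin": 0},
    {"hand": 44, "dp": [-0.05, 0.155, 0.68], "spin": 0},
  ],
)

```text
time: 3.75
ee_pos: [0.5024, -0.1471, 0.0534]
eef_rot: [0.992, 0.125, 0.0, 0.0]
ft_force: [-0.5, 0.9, -0.1]
width: 0.0438
grip_force: 0.0
```

```bash
python3 - <<'E'
from h import *
a,_=cam("wrist","w2");b,_=cam("side","s2")
cv2.imwrite("pics/c3.png",np.hstack([a[180:430,190:450],cv2.resize(b[230:320,280:380],(278,250),interpolation=2)])[:,:,::-1])
E
```

```text
(no output)
```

View pics/c3.png

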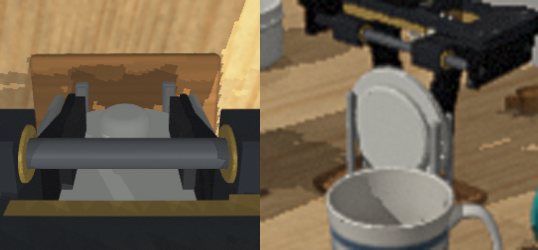

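The fingers straddle the knob and are centred on it. I'll close and lift.

Emit:
carry_out(
  deltas=[
    {"hand": 0, "dp": [0, 0, 0], "spin": 0},
    {"hand": 0, "dp": [0, 0, 0], "spin": 0},
    {"hand": 0, "dp": [0, 0, 0], "spin": 0},
    {"hand": 0, "dp": [0, 0, 0], "spin": 0},
    {"hand": 0, "dp": [0, 0, 0], "spin": 0},
    {"hand": 0, "dp": [0, 0, -0.04], "spin": 0},
    {"hand": 0, "dp": [0, 0, -0.08], "spin": 0},
  ],
  force=12,
)

```text
time: 4.55
ee_pos: [0.5013, -0.147, 0.0727]
eef_rot: [0.992, 0.125, -0.001, 0.0]
ft_force: [-0.4, -0.3, -2.4]
width: 0.0249
grip_force: 12.0
```

Emit:
carry_out(
  deltas=[
    {"hand": 0, "dp": [0, 0, -0.08], "spin": 0},
    {"hand": 0, "dp": [0, 0, -0.18], "spin": 0},
    {"hand": 0, "dp": [0, 0, -0.28], "spin": 0},
    {"hand": 0, "dp": [0, 0, -0.36], "spin": 0},
    {"hand": 0, "dp": [0, 0, -0.4], "spin": 0},
    {"hand": 0, "dp": [0, 0, -0.4], "spin": 0},
  ],
)

```text
time: 5.15
ee_pos: [0.5022, -0.1473, 0.1736]
eef_rot: [0.992, 0.125, 0.001, 0.0]
ft_force: [0.8, 0.1, -1.8]
width: 0.0249
grip_force: 12.0
```

```bash
python3 - <<'E'
from h import *
a,_=cam("wrist","w4");b,_=cam("side","s4")
print(read_state()["ee_pos"],read_state()["width"])
cv2.imwrite("pics/c4.png",np.hstack([a[180:430,190:450],cv2.resize(b[190:300,280:390],(300,250),interpolation=2)])[:,:,::-1])
E
```

```text
[ 0.50130228 -0.14691147  0.17174887] 0.02485028222407732
```

View pics/c4.png

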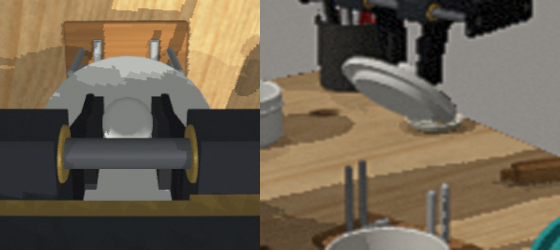

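The lid is clear of the rack and has swung part of the way to knob-up by itself. I'll carry it to clear table, ease the grip and lower it.

Emit:
carry_out(
  deltas=[
    {"hand": 0, "dp": [0.07, -0.15, 0], "spin": 0},
    {"hand": 0, "dp": [0.14, -0.31, 0], "spin": 0},
    {"hand": 0, "dp": [0.21, -0.47, 0], "spin": 0},
    {"hand": 0, "dp": [0.26, -0.58, 0], "spin": 0},
    {"hand": 0, "dp": [0.28, -0.62, 0.04], "spin": 0},
    {"hand": 0, "dp": [0.28, -0.62, 0.16], "spin": 0},
    {"hand": 0, "dp": [0.28, -0.62, 0.28], "spin": 0},
    {"hand": 0, "dp": [0.28, -0.62, 0.38], "spin": 0},
    {"hand": 0, "dp": [0.28, -0.62, 0.44], "spin": 0},
    {"hand": 0, "dp": [0.28, -0.62, 0.44], "spin": 0},
    {"hand": 0, "dp": [0.28, -0.62, 0.44], "spin": 0},
  ],
)

```text
time: 6.35
ee_pos: [0.5307, 0.0197, 0.0621]
eef_rot: [0.992, 0.125, -0.001, 0.0]
ft_force: [0.4, -0.2, -1.5]
width: 0.0247
grip_force: 12.0
```

Emit:
carry_out(
  deltas=[
    {"hand": 0, "dp": [0, 0, 0], "spin": 0},
    {"hand": 0, "dp": [0, 0, 0], "spin": 0},
    {"hand": 0, "dp": [0, 0, 0], "spin": 0},
    {"hand": 0, "dp": [0, 0, 0], "spin": 0},
  ],
  force=5,
)

```text
time: 6.75
ee_pos: [0.5313, 0.0207, 0.0629]
eef_rot: [0.992, 0.125, 0.0, -0.0]
ft_force: [-0.8, 0.2, -2.3]
width: 0.0256
grip_force: 5.0
```

```bash
python3 - <<'E'
from h import *
a,_=cam("wrist","w5");b,P=cam("side","s5")
print(proj(P,read_state()["ee_pos"]))
u,v=proj(P,read_state()["ee_pos"])[0].astype(int)
cv2.imwrite("pics/c5.png",np.hstack([a[180:430,190:450],cv2.resize(b[v-50:v+50,u-60:u+60],(300,250),interpolation=2)])[:,:,::-1])
E
```

```text
[[306.24407934 245.34489999]]
```

View pics/c5.png

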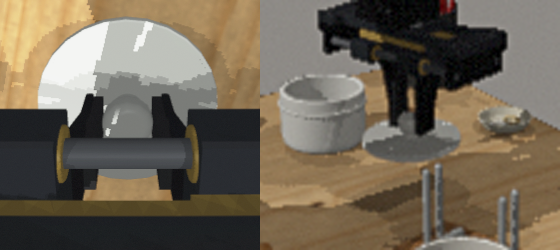

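The lid now hangs about level, knob up. I'll lower it slowly.

Emit:
carry_out(
  deltas=[
    {"hand": 0, "dp": [0, 0, 0.05], "spin": 0},
    {"hand": 0, "dp": [0, 0, 0.1], "spin": 0},
    {"hand": 0, "dp": [0, 0, 0.13], "spin": 0},
    {"hand": 0, "dp": [0, 0, 0.15], "spin": 0},
    {"hand": 0, "dp": [0, 0, 0.155], "spin": 0},
    {"hand": 0, "dp": [0, 0, 0.16], "spin": 0},
    {"hand": 0, "dp": [0, 0, 0.16], "spin": 0},
  ],
)

```text
time: 7.55
ee_pos: [0.5313, 0.0206, 0.0227]
eef_rot: [0.992, 0.125, 0.0, -0.0]
ft_force: [-1.1, 0.3, -1.4]
width: 0.025
grip_force: 5.0
```

Emit:
carry_out(
  deltas=[
    {"hand": 0, "dp": [0, 0, 0.004], "spin": 0},
    {"hand": 0, "dp": [0, 0, 0.008], "spin": 0},
    {"hand": 0, "dp": [0, 0, 0.01], "spin": 0},
    {"hand": 0, "dp": [0, 0, 0.01], "spin": 0},
  ],
)

```text
time: 7.95
ee_pos: [0.5319, 0.0207, 0.0209]
eef_rot: [0.992, 0.125, 0.001, -0.0]
ft_force: [-1.2, -0.5, 5.5]
width: 0.0252
grip_force: 5.0
```

Emit:
carry_out(
  deltas=[
    {"hand": 30, "dp": [0, 0, 0], "spin": 0},
    {"hand": 45, "dp": [0, 0, 0], "spin": 0},
    {"hand": 50, "dp": [0, 0, 0], "spin": 0},
    {"hand": 50, "dp": [0, 0, 0], "spin": 0},
    {"hand": 50, "dp": [0, 0, -0.1], "spin": 0},
    {"hand": 50, "dp": [0, 0, -0.25], "spin": 0},
    {"hand": 50, "dp": [0, 0, -0.45], "spin": 0},
    {"hand": 50, "dp": [0, 0, -0.65], "spin": 0},
    {"hand": 50, "dp": [0, 0, -0.8], "spin": 0},
    {"hand": 50, "dp": [0, 0, -0.8], "spin": 0},
    {"hand": 50, "dp": [0, 0, -0.8], "spin": 0},
  ],
)

```text
time: 9.05
ee_pos: [0.5314, 0.0207, 0.2204]
eef_rot: [0.992, 0.125, 0.001, -0.0]
ft_force: [-0.9, -0.7, -0.3]
width: 0.0497
grip_force: 0.0
```

```bash
python3 - <<'E'
from h import *
print(read_state()["ee_pos"])
a,P=cam("wrist","w6");b,P2=cam("top","t6")
cv2.imwrite("pics/c6.png",np.hstack([cv2.resize(a,(440,330)),b[180:510,160:510][:, :350]][:1]+[b[150:480,150:500]])[:,:,::-1])
E
```

```text
[0.53136266 0.02072272 0.22042151]
```

View pics/c6.png

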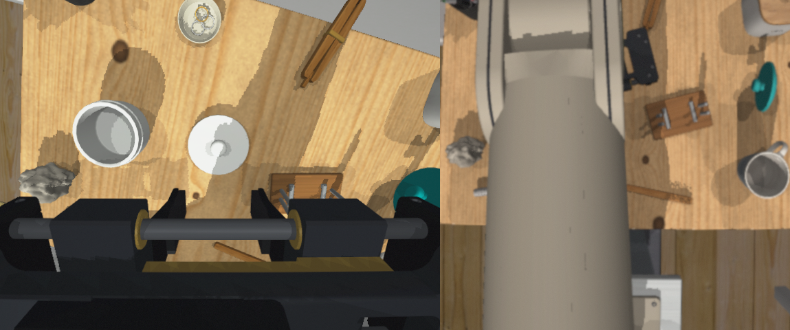

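The lid lies flat on the table, knob up, at about (318,209) in full wrist pixels. The pot is at (160,193), and the dish and stone are untouched. Next I'll fit circles.

```bash
cat >> h.py <<'E'
from scipy.optimize import least_squares
def circ(X,r=None):
    x0=np.r_[np.median(X[:,:2],0),.045]
    f=lambda p:np.hypot(X[:,0]-p[0],X[:,1]-p[1])-(r or p[2])
    q=least_squares(f,x0,loss="soft_l1",f_scale=.0005);return q.x,np.std(f(q.x))
def radial(im,P,c0,z,r0,r1,sign,n=120):
    # strongest step (sign * d brightness / dr) along rays from c0 in plane z
    g=cv2.GaussianBlur(cv2.cvtColor(im,cv2.COLOR_RGB2HSV).astype(np.float32),(0,0),.7)
    g=g[:,:,2]-g[:,:,1];rs=np.arange(r0,r1,.0003);out=[]
    for a in np.linspace(0,2*np.pi,n,endpoint=False):
        X=np.c_[c0[0]+rs*np.cos(a),c0[1]+rs*np.sin(a),rs*0+z];uv=proj(P,X).astype(np.float32)
        v=cv2.remap(g,uv[:,:1],uv[:,1:],1)[:,0];d=sign*(v[6:]-v[:-6])
        k=d.argmax()
        if d[k]>15: out.append(X[k+3])
    return np.array(out)
E
python3 - <<'E'
from h import *
np.set_printoptions(precision=4,suppress=True)
P=pose("wrist");im=cv2.imread("pics/w6.png")[:,:,::-1].copy()
def it(im,P,c,z,a,b,s,r=None):
    for _ in range(3):
        X=radial(im,P,c,z,a,b,s);q,e=circ(X,r);c=q[:2]
    return len(X),q,e*1e3
c=onz(P,[(318,209)],.014)[0];print("lid",it(im,P,c,.014,.042,.058,-1))
c=onz(P,[(160,190)],.062)[0];print(c,"pot in",it(im,P,c,.062,.034,.0435,1))
print("pot out",it(im,P,c,.062,.0425,.053,-1))
Q=pose("top");t=cv2.imread("pics/top0.png")[:,:,::-1].copy()
print("top pot in",it(t,Q,c,.062,.034,.0435,1),"out",it(t,Q,c,.062,.0425,.053,-1))
a=im[140:250,90:220];b=im[150:270,250:380]
E
```

```text
lid (120, array([0.5296, 0.0197, 0.0493]), np.float64(0.1972936636315348))
[0.5233 0.1726 0.062 ] pot in (79, array([0.5219, 0.1706, 0.0401]), np.float64(2.4623848228322878))
pot out (120, array([0.5148, 0.1777, 0.0465]), np.float64(1.0476479747518999))
top pot in (118, array([0.5172, 0.1803, 0.0406]), np.float64(0.47569412543906475)) out (120, array([0.5165, 0.1787, 0.0484]), np.float64(1.6084425583799689))
```

Emit:
carry_out(
  deltas=[
    {"hand": 50, "dp": [0.03, -0.18, -0.1], "spin": 0},
    {"hand": 50, "dp": [0.07, -0.36, -0.19], "spin": 0},
    {"hand": 50, "dp": [0.11, -0.54, -0.19], "spin": 0},
    {"hand": 50, "dp": [0.11, -0.63, -0.19], "spin": 0},
    {"hand": 50, "dp": [0.11, -0.63, -0.19], "spin": 0},
    {"hand": 50, "dp": [0.11, -0.63, -0.19], "spin": 0},
    {"hand": 50, "dp": [0.11, -0.63, -0.19], "spin": 0},
  ],
)

```text
time: 9.85
ee_pos: [0.5188, 0.1783, 0.2668]
eef_rot: [0.992, 0.124, -0.001, 0.0]
ft_force: [-0.6, 0.5, 0.6]
width: 0.0498
grip_force: 0.0
```

```bash
python3 - <<'E'
from h import *
np.set_printoptions(precision=4,suppress=True)
im,P=cam("wrist","w7");s=read_state();print(s["ee_pos"],s["eef_rot"])
for a,b,sg in ((.034,.0435,1),(.0425,.053,-1)):
    c=np.array([.517,.179])
    for _ in range(4):
        X=radial(im,P,c,.062,a,b,sg);q,e=circ(X);c=q[:2]
    print(len(X),q,e*1e3, "fixed r40" if sg>0 else "",circ(X,.04)[0][:2] if sg>0 else "")
    for x in proj(P,X): cv2.circle(im,tuple(np.round(x).astype(int)),0,(255,0,0) if sg>0 else (0,0,255),-1)
u,v=proj(P,np.r_[c,.062])[0].astype(int)
cv2.imwrite("pics/c7.png",cv2.resize(im[v-75:v+75,u-90:u+90],(720,600),interpolation=0)[:,:,::-1])
E
```

```text
[0.5189 0.1783 0.267 ] [ 0.9923  0.124  -0.0004  0.0003]
120 [0.5155 0.1798 0.0407] 0.7664318144748667 fixed r40 [0.5151 0.1797]
120 [0.5174 0.18   0.0476] 0.7733519734138421
```

View pics/c7.png

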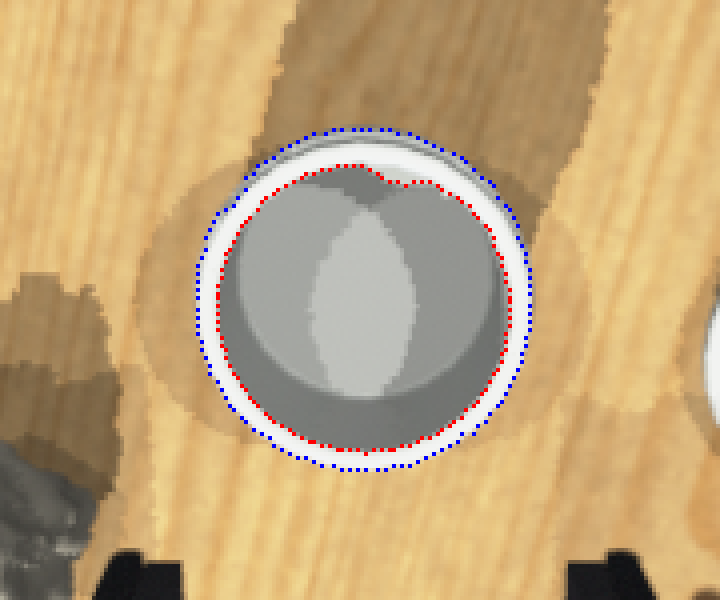

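The inner (red) points follow the rim except near a lit patch at the upper right. The outer (blue) points include the wall at the top. I'll refit without those.

```bash
python3 - <<'E'
from h import *
np.set_printoptions(precision=4,suppress=True)
im=cv2.imread("pics/w7.png")[:,:,::-1].copy();P=pose("wrist")
for a,b,sg,lim in ((.034,.0435,1,-.55),(.0425,.053,-1,0.2)):
    c=np.array([.5165,.180])
    for _ in range(4):
        X=radial(im,P,c,.062,a,b,sg);uv=proj(P,X);m=proj(P,np.r_[c,.062])[0];d=(uv-m);d/=np.linalg.norm(d,axis=1)[:,None]
        X=X[d[:,1]>lim];q,e=circ(X);c=q[:2]
    print(len(X),q,e*1e3,circ(X,.04)[0][:2] if sg>0 else "")
E
```

```text
83 [0.5156 0.1798 0.0408] 0.2078376604064629 [0.5148 0.1795]
52 [0.5159 0.1798 0.0467] 0.17553322778548514
```

Emit:
carry_out(
  deltas=[
    {"hand": 50, "dp": [-0.03, 0.18, 0], "spin": 0},
    {"hand": 50, "dp": [-0.07, 0.36, 0], "spin": 0},
    {"hand": 50, "dp": [-0.1, 0.52, 0], "spin": 0},
    {"hand": 50, "dp": [-0.117, 0.625, 0.1], "spin": 0},
    {"hand": 50, "dp": [-0.117, 0.625, 0.3], "spin": 0},
    {"hand": 50, "dp": [-0.117, 0.625, 0.5], "spin": 0},
    {"hand": 50, "dp": [-0.117, 0.625, 0.68], "spin": 0},
    {"hand": 50, "dp": [-0.117, 0.625, 0.78], "spin": 0},
    {"hand": 50, "dp": [-0.117, 0.625, 0.8], "spin": 0},
    {"hand": 50, "dp": [-0.117, 0.625, 0.8], "spin": 0},
    {"hand": 50, "dp": [-0.117, 0.625, 0.8], "spin": 0},
  ],
)

```text
time: 11.0
ee_pos: [0.5303, 0.021, 0.0692]
eef_rot: [0.992, 0.125, 0.001, -0.0]
ft_force: [-0.1, -0.2, -0.1]
width: 0.05
grip_force: 0.0
```

Emit:
carry_out(
  deltas=[
    {"hand": 50, "dp": [-0.004, 0.003, 0.08], "spin": 0},
    {"hand": 50, "dp": [-0.004, 0.003, 0.15], "spin": 0},
    {"hand": 50, "dp": [-0.004, 0.003, 0.185], "spin": 0},
    {"hand": 50, "dp": [-0.004, 0.003, 0.195], "spin": 0},
    {"hand": 50, "dp": [-0.004, 0.003, 0.195], "spin": 0},
    {"hand": 35, "dp": [-0.004, 0.003, 0.195], "spin": 0},
    {"hand": 28, "dp": [-0.004, 0.003, 0.195], "spin": 0},
    {"hand": 0, "dp": [-0.004, 0.003, 0.195], "spin": 0},
    {"hand": 0, "dp": [-0.004, 0.003, 0.195], "spin": 0},
    {"hand": 0, "dp": [-0.004, 0.003, 0.195], "spin": 0},
    {"hand": 0, "dp": [-0.004, 0.003, 0.195], "spin": 0},
  ],
  force=15,
)

```text
time: 12.1
ee_pos: [0.5285, 0.0204, 0.019]
eef_rot: [0.992, 0.125, 0.0, -0.0]
ft_force: [-0.8, -0.1, 3.3]
width: 0.0249
grip_force: 15.0
```

```bash
python3 - <<'E'
from h import *
np.set_printoptions(precision=4,suppress=True)
th=np.radians(14.45);q=[np.cos(th/2),np.sin(th/2),0,0];R=Ro.from_quat(q).as_matrix()
p6=np.array([.5314,.0207,.2210]);p7=p6+R@np.array([.11,-.63,-.19])*.25;print(p7)
def fit(n,p,c,z,a,b,sg,r):
    im=cv2.imread(f"pics/{n}.png")[:,:,::-1].copy();P=pose("wrist",{"eef_rot":q,"ee_pos":p});c=np.array(c)
    for _ in range(5):
        X=radial(im,P,c,z,a,b,sg)
        for _ in range(4):
            f,e=circ(X,r);d=np.abs(np.hypot(*(X[:,:2]-f[:2]).T)-(r or f[2]));X=X[d<max(.0006,1.5*np.median(d))]
        c=f[:2]
    print(n,len(X),f,e*1e3);return c
L=fit("w6",p6,[.5296,.0197],.014,.042,.058,-1,None)
A=fit("w6",p6,[.516,.180],.062,.036,.0445,1,.0407)
B=fit("w7",p7,[.516,.180],.062,.036,.0435,1,.0407)
print("disp w6",A-L,"w7",B-L)
E
```

```text
[0.5187 0.1801 0.2685]
w6 120 [0.5305 0.0198 0.0497] 0.19360606029823088
w6 109 [0.5149 0.1791 0.045 ] 0.16733257395127718
w7 103 [0.5152 0.1817 0.045 ] 0.20537816939269848
disp w6 [-0.0156  0.1594] w7 [-0.0153  0.1619]
```

```bash
cat > avg.py <<'E'
from h import *
def av(n=12):
    A=[]
    for _ in range(n):
        s=read_state();A.append(np.r_[s["ee_pos"],s["eef_rot"],s["ft_force"]]);camera("wrist")
    A=np.array(A);print(np.round(A.mean(0),4).tolist(),np.round(A[:,:3].std(0)*1e3,2))
av()
E
python3 avg.py
```

```text
[0.5285, 0.0204, 0.019, 0.9921, 0.1251, 0.0002, -0.0001, -1.0492, 0.1159, 4.6647] [0.02 0.02 0.02]
```

Emit:
carry_out(
  deltas=[
    {"hand": 0, "dp": [0, 0, -0.05], "spin": 0},
    {"hand": 0, "dp": [0, 0, -0.15], "spin": 0},
    {"hand": 0, "dp": [0, 0, -0.3], "spin": 0},
    {"hand": 0, "dp": [0, 0, -0.44], "spin": 0},
    {"hand": 0, "dp": [0.01, -0.1, -0.5], "spin": 0},
    {"hand": 0, "dp": [0.04, -0.25, -0.5], "spin": 0},
    {"hand": 0, "dp": [0.07, -0.4, -0.5], "spin": 0},
    {"hand": 0, "dp": [0.09, -0.54, -0.5], "spin": 0},
    {"hand": 0, "dp": [0.1, -0.61, -0.5], "spin": 0},
    {"hand": 0, "dp": [0.104, -0.638, -0.5], "spin": 0},
    {"hand": 0, "dp": [0.104, -0.638, -0.5], "spin": 0},
    {"hand": 0, "dp": [0.104, -0.638, -0.5], "spin": 0},
    {"hand": 0, "dp": [0.104, -0.638, -0.5], "spin": 0},
  ],
)

```text
time: 14.0
ee_pos: [0.5143, 0.1796, 0.1439]
eef_rot: [0.992, 0.124, 0.0, 0.0]
ft_force: [-0.3, -0.8, -3.1]
width: 0.0245
grip_force: 15.0
```

```bash
python3 avg.py
```

```text
[0.5141, 0.1807, 0.1438, 0.9922, 0.1247, 0.0, 0.0, -0.0282, -0.0369, -2.1981] [0.12 0.57 0.05]
```

Emit:
carry_out(
  deltas=[
    {"hand": 0, "dp": [0.002, 0.004, 0.04], "spin": 0},
    {"hand": 0, "dp": [0.002, 0.004, 0.1], "spin": 0},
    {"hand": 0, "dp": [0.002, 0.004, 0.16], "spin": 0},
    {"hand": 0, "dp": [0.002, 0.004, 0.2], "spin": 0},
    {"hand": 0, "dp": [0.002, 0.004, 0.23], "spin": 0},
    {"hand": 0, "dp": [0.002, 0.004, 0.23], "spin": 0},
    {"hand": 0, "dp": [0.002, 0.004, 0.23], "spin": 0},
    {"hand": 0, "dp": [0.002, 0.004, 0.23], "spin": 0},
    {"hand": 0, "dp": [0.002, 0.004, 0.23], "spin": 0},
  ],
)

```text
time: 15.5
ee_pos: [0.515, 0.1807, 0.0869]
eef_rot: [0.992, 0.125, 0.0, -0.0]
ft_force: [-0.6, -0.3, -2.5]
width: 0.0248
grip_force: 15.0
```

```bash
python3 avg.py && python3 -c "
from h import *
cam('side','s9')"
```

```text
[0.5148, 0.1806, 0.0865, 0.9921, 0.1251, 0.0002, -0.0001, -0.1725, -0.1796, -2.2181] [0.12 0.06 0.19]
```

Emit:
carry_out(
  deltas=[
    {"hand": 0, "dp": [0, 0.002, 0.01], "spin": 0},
    {"hand": 0, "dp": [0, 0.002, 0.02], "spin": 0},
    {"hand": 0, "dp": [0, 0.002, 0.026], "spin": 0},
    {"hand": 0, "dp": [0, 0.002, 0.03], "spin": 0},
    {"hand": 0, "dp": [0, 0.002, 0.03], "spin": 0},
    {"hand": 0, "dp": [0, 0.002, 0.03], "spin": 0},
  ],
)

```text
time: 16.75
ee_pos: [0.5148, 0.1801, 0.0788]
eef_rot: [0.992, 0.125, 0.0, -0.0]
ft_force: [0.0, -0.3, -2.2]
width: 0.0246
grip_force: 15.0
```

No contact at 2 mm below first-contact height, so the boss has entered the mouth. I'll lower it the last 5 mm.

Emit:
carry_out(
  deltas=[
    {"hand": 0, "dp": [0, 0, 0.006], "spin": 0},
    {"hand": 0, "dp": [0, 0, 0.01], "spin": 0},
    {"hand": 0, "dp": [0, 0, 0.014], "spin": 0},
    {"hand": 0, "dp": [0, 0, 0.016], "spin": 0},
    {"hand": 0, "dp": [0, 0, 0.018], "spin": 0},
    {"hand": 0, "dp": [0, 0, 0.018], "spin": 0},
    {"hand": 0, "dp": [0, 0, 0.018], "spin": 0},
  ],
)

```text
time: 17.45
ee_pos: [0.5148, 0.18, 0.0743]
eef_rot: [0.992, 0.125, 0.0, -0.0]
ft_force: [0.1, 1.8, -2.8]
width: 0.0247
grip_force: 15.0
```

Emit:
carry_out(
  deltas=[
    {"hand": 0, "dp": [0, 0, 0.002], "spin": 0},
    {"hand": 0, "dp": [0, 0, 0.004], "spin": 0},
    {"hand": 0, "dp": [0, 0, 0.004], "spin": 0},
    {"hand": 0, "dp": [0, 0, 0.004], "spin": 0},
  ],
)

```text
time: 17.85
ee_pos: [0.5149, 0.1801, 0.074]
eef_rot: [0.992, 0.125, 0.0, -0.0]
ft_force: [-3.2, -2.2, 6.6]
width: 0.0245
grip_force: 15.0
```

Contact came at exactly the predicted seating height. Now I'll release and retreat.

Emit:
carry_out(
  deltas=[
    {"hand": 27, "dp": [0, 0, 0], "spin": 0},
    {"hand": 35, "dp": [0, 0, 0], "spin": 0},
    {"hand": 50, "dp": [0, 0, 0], "spin": 0},
    {"hand": 50, "dp": [0, 0, 0], "spin": 0},
    {"hand": 50, "dp": [0, 0, 0], "spin": 0},
    {"hand": 50, "dp": [0, 0, -0.08], "spin": 0},
    {"hand": 50, "dp": [0, 0, -0.2], "spin": 0},
    {"hand": 50, "dp": [0, 0, -0.4], "spin": 0},
    {"hand": 50, "dp": [0, 0, -0.6], "spin": 0},
    {"hand": 50, "dp": [0, 0, -0.76], "spin": 0},
    {"hand": 50, "dp": [0, 0, -0.8], "spin": 0},
    {"hand": 50, "dp": [0, 0, -0.8], "spin": 0},
    {"hand": 50, "dp": [0, 0, -0.8], "spin": 0},
    {"hand": 50, "dp": [0, 0, -0.8], "spin": 0},
    {"hand": 50, "dp": [0, 0, -0.8], "spin": 0},
  ],
)

```text
time: 19.35
ee_pos: [0.5142, 0.1798, 0.2718]
eef_rot: [0.992, 0.125, -0.001, 0.0]
ft_force: [-0.1, -0.7, -0.0]
width: 0.0498
grip_force: 0.0
```

```bash
python3 - <<'E'
from h import *
np.set_printoptions(precision=4,suppress=True)
im,P=cam("wrist","w10");b,S=cam("side","s10");s=read_state();print(s["time"],s["ee_pos"])
c=np.array([.5157,.1798])
for _ in range(4):
    X=radial(im,P,c,.069,.042,.056,-1);q,e=circ(X);c=q[:2]
print("lid",len(X),q,e*1e3)
# level check in side view: white silhouette bounds against expected flange ellipse
a=np.linspace(0,2*np.pi,100)
for z in (.062,.069):
    U=proj(S,np.c_[c[0]+.05*np.cos(a),c[1]+.05*np.sin(a),a*0+z]);print("expect",z,U.min(0),U.max(0))
    i=U[:,0].argmin();j=U[:,0].argmax();print(U[i],U[j])
b0=cv2.imread("pics/side0.png")[:,:,::-1]
d=np.abs(b.astype(int)-b0).sum(2)
for n,(x0,x1,y0,y1) in dict(potbase=(250,292,240,262),mug=(300,368,290,355),stone=(205,235,225,252),dish=(328,358,234,250)).items(): print(n,(d[y0:y1,x0:x1]>60).mean())
E
```

```text
19.45 [0.5145 0.1799 0.2724]
lid 120 [0.5169 0.18   0.0497] 0.18436923898330862
expect 0.062 [252.5659 222.8298] [289.0253 235.4772]
[252.5659 229.8805] [289.0253 228.206 ]
expect 0.069 [252.4051 220.5094] [288.9346 233.0196]
[252.4051 227.4857] [288.9346 225.8241]
potbase 0.0010822510822510823
mug 0.044343891402714934
stone 0.09012345679012346
dish 0.008333333333333333
```

The lid fits as a true 49.7 mm circle in the seated plane (49.3 to 49.7 mm when flat on the table), so it is level and home. The pot's base has not changed in the side view. Handing in.

```bash
python3 -c "
from bench import *
print(close_job())"
```

```text
the job is handed in; nothing more can be done
None
```

I took the lid from the rack, laid it flat knob up and let go, then picked it up again and set it on the pot. The fit in the last wrist picture puts it home and level, the pot's base unmoved and the arm clear, and I handed in at about 19.5 s; the dish, mug and stone were never approached, though I checked them afterwards only by picture differences (up to 9% of pixels at the stone, which I put down to shadow).

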